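Tap home the loose wedge of the spice rack

TASK

One of the two wooden wedges that lock the spice rack together stands taller than the other: tap it down with the foot of the coffee tamper, held by its handle, until it goes no farther. Give at least two taps, the last with the wedge home, and lift the tamper a few centimetres clear between taps; do not push the wedge with the gripper itself. Then stand the tamper upright on the work surface and let go.

Things in the scene. Friction and masses are not known exactly. Their poses are not given: they have to be found in the camera images.
- tamper_mid (a point): Centre (41 mm above the underside) of the coffee tamper: loose, 82 mm tall, 0.25 to 0.42 kg. Steel disc foot 57 mm across, its flat underside strikes; upright round black handle up to 32 mm across, 22 to 81 mm above the underside: grasp it from above. Starts upright on the worktop, left of the rack. z axis: up the handle.
- wedge_head (a point): Middle of the flat top (30 x 22 mm) of the raised wedge: light wood, upright, 80 mm long, in a slot at either end of the rack. Top 102 to 110 mm above the rack's underside at the start, 85 mm when home. Slides only up and down; about 6 N of friction holds it. Nothing else within 40 mm is higher than 65 mm. The other end's equal wedge is home.
- wedge (a joint): How far the raised wedge has been driven down, in m: 0 to 0.008 at the start, 0.025 when it stops at the end of its travel (home).
- rack: Brown wooden spice rack, fixed, on the glass hob (4.5 mm above the worktop). Origin: centre of its underside; x across (110 mm), y along it (300 mm). End panels 65 mm high; wedges 118 mm either side of the centre. Two jars in its middle: tops to 157 mm, within 50 mm of the centre along y. A wall cupboard hangs beyond x = 0.6 from z = 0.4 up, left of y = -0.2: carry things nearer the robot.
Things that resemble listed ones, but are neither listed nor needed, are in the scene too. Leave any orange or red look-alike of the part that bears tamper_mid alone.

How it is judged:
By the outcome, as a careful person would: the job done as asked, in the order asked, and still so for the second after the job is handed in, with the robot touching nothing.
It also fails if it takes over 54 s, if anything falls off the work surface, if the arm or the gripper's body presses on something with over 40 N, if the wrist force passes 120 N, or if a joint passes its speed limit or range.

ROBOT

A 7-joint arm with a two-finger parallel gripper is mounted at the origin on a cart in front of the work surface, level with it; the furniture and walls round the work are solid. World frame = base frame: x ahead of the robot, y to its left, z up, the work surface at z = 0. Lengths are in m, angles in rad, forces in N, time in s.
With the tool pointing down it reaches from about 0.425 to 0.875 m from the base axis. Payload 4.7 kg.
Tool frame: the origin (TCP) lies at the very end of the fingers, on their centre line; the grasp point (between the pads) lies 19 mm behind it (grip_point_offset is the distance from the TCP to the grasp point, in m); x points along the fingers, z is the direction in which the jaws open and shut, and the axes are right-handed (so a half turn about x gives the same grasp; the last joint's range is limited). The gripper opens to 87 mm and grips with 3 to 60 N. Pads are 19 mm wide; open, the fingers measure 117 mm over their backs; the gripper's body (75 mm by 190 mm) begins 51 mm behind the grasp point.
Start: joints at [1.197, 0.321, -0.07, 1.45, 0.023, 1.371, -0.057], TCP at [0.246, -0.602, 0.183] pointing down, gripper open.
Joint ranges: [-2.86, 2.86], [-0.3, 2.09], [-1.38, 1.24], [0.06, 2.45], [-1.56, 4.7], [0.09, 2.05], [-2.69, 2.69]. Speed limits (rad/s): [2.57, 2.57, 3.14, 3.14, 3.14, 3.14, 3.14].

INTERFACE

Orientations are given as a rotation vector (axis times angle).
In Python, from bench import get_state, get_image, calibration, close_job, grip_point_offset gives the robot as it stands.
- The arm moves only by the tool play_rows, never from a script. Its argument "targets" is a list of rows, each an object with "claw": the closure, from 0 (fully open) to 1 (shut); "linear": the shift along the tool's x, y, z as a fraction of full scale, a list of three; "rotation": the turn, a rotation vector about the tool's x, y, z as a fraction of full scale, a list of three. In form: [{"claw": claw, "linear": [x, y, z], "rotation": [wx, wy, wz]}, ...]. A call has 1 to 10 rows; each row shifts and turns the pose as measured when the row begins, along the tool's axes as they then stand; what a row does not reach is not made up. Full scale, the value 1, is 2.5 cm for a shift and 90 degrees for a turn. A row lasts 1/12 s, in which the tool goes at most 41.7 mm and 7.16 degrees, less where a joint would pass 70% of its speed; a pose out of reach is approached as far as the arm can. A call with a number of a shift or a turn outside -1 to 1 is refused whole. A call with a gripper value outside its range is refused whole. The fingers move at their own pace and stop on an object; "newtons" is the grip in N (left out, the last holds). Time passes only in rows, so rows that do not move let the fingers close. It gives the time, the measured TCP pose, the force and the opening at its end, in the units of the state.
- get_state(): the state, without advancing time (a new reading comes with each control period).
- get_image(name): name is "scene" or "top" or "wrist"; returns the picture (480x640x3 uint8, blue, green, red); there is no depth.
- calibration(name): a dict with "fx", "fy", "cx", "cy" (pixels), "dist_coeffs" ([k1, k2, p1, p2, k3] as OpenCV has them; the pictures are not rectified), "rvec" (rotation vector, rad) and "tvec" (3), from world to camera coordinates, as OpenCV has them; the wrist camera has in their place "hand_eye" (4x4, takes a point from camera to tool coordinates, whose origin is the TCP and whose axes are the tool frame's). Camera axes: x right, y down, z forward; pixel columns grow to the right and rows downward; lengths in m; the calibration is good to about 2 mm. A picture is of the moment at which its call begins: read the wrist's pose just before it. calibration takes no time and is no camera call.
- close_job(): hands the job in, once; it reports no verdict.
The state is a dict: "time": time; "joint_positions": joint angles; "qd": joint speeds; "joint_torque": joint torques, N m; "position": TCP position; "tool_rot": TCP orientation; "ft_force": force on the tool from outside, world axes, zero at the start; "torque": the same for the moment, N m; "grip_width": opening from 0.0 (shut) to 1.0 (fully open).
Only numpy, scipy, OpenCV 4.12 (cv2) and the standard library are available. Lean on these libraries where they do the work, as an engineer would, in place of code of your own. Each camera call takes 0.05 s, during which the arm holds its last target. There are 200 camera calls.

## Working session

There is one attempt and no reset: what is moved stays moved. The work goes in short steps, Python scripts to look and compute and a tool call to move; the robot and the scene stay as the last step left them, time stands still between calls to the robot, and variables do not carry over. Pictures are saved under pics/ and viewed, about 8 in all and at most 12, crops included, and the job is handed in when it is done.

Besides the shell and the picture viewer there is one more tool, called after "Request:" as name(argument=value, ...), one argument or row to a line, values as JSON. play_rows: Moves the arm, as the interface text tells. Shift numbers are shares of 2.5 cm and turn numbers shares of 90 degrees, none past 1 either way. Its arguments: {"type":"object","properties":{"targets":{"type":"array"},"newtons":{"type":"number"}},"required":["targets"]}

```bash
mkdir -p pics; ls; cat > h.py <<'E'
import numpy as np, cv2
from bench import *
def cam(n):
    c=calibration(n); K=np.array([[c['fx'],0,c['cx']],[0,c['fy'],c['cy']],[0,0,1.]]); d=np.array(c['dist_coeffs'],float)
    if 'rvec' in c:
        R=cv2.Rodrigues(np.array(c['rvec'],float))[0]; t=np.array(c['tvec'],float).ravel()
    else:
        s=get_state(); T=np.eye(4); T[:3,:3]=cv2.Rodrigues(np.array(s['tool_rot'],float))[0]; T[:3,3]=s['position']
        M=np.linalg.inv(T@np.array(c['hand_eye'])); R=M[:3,:3]; t=M[:3,3]
    return K,d,R,t
def ray(C,uv):
    K,d,R,t=C; p=cv2.undistortPoints(np.array([[uv]],float),K,d)[0,0]
    v=R.T@np.array([p[0],p[1],1]); return -R.T@t, v/np.linalg.norm(v)
def onz(C,uv,z):
    o,v=ray(C,uv); return o+v*(z-o[2])/v[2]
def tri(Cs,uvs):
    A=np.zeros((3,3));b=np.zeros(3);rs=[ray(C,u) for C,u in zip(Cs,uvs)]
    for o,v in rs:
        P=np.eye(3)-np.outer(v,v);A+=P;b+=P@o
    x=np.linalg.solve(A,b); return x,[np.linalg.norm((np.eye(3)-np.outer(v,v))@(x-o)) for o,v in rs]
def proj(C,X):
    K,d,R,t=C; return cv2.projectPoints(np.array([X],float),cv2.Rodrigues(R)[0],t,K,d)[0].ravel()
E
python3 - <<'E'
from h import *
for n in('scene','top'): cv2.imwrite(f'pics/{n}0.png',get_image(n))
print(get_state(), grip_point_offset)
print(cv2.Rodrigues(np.array(get_state()['tool_rot'],float))[0])
for n in('scene','top'):
    C=cam(n); print(n,-C[2].T@C[3])
E
```

```text
pics
{'time': 0.1, 'joint_positions': array([ 1.19707703,  0.3217719 , -0.07010061,  1.4515282 ,  0.02262409,
        1.37078773, -0.05687838]), 'qd': array([-0.00074655, -0.00184286, -0.00103347, -0.00358102, -0.00013506,
        0.00164029, -0.00032916]), 'joint_torque': array([-1.04899464e-03, -4.92571378e+01, -4.06471314e-01, -3.13397884e+01,
       -6.43320079e-02,  3.94832273e-02,  6.61102217e-05]), 'position': array([ 0.24555654, -0.60124079,  0.18226857]), 'tool_rot': array([ 0.91980916,  1.36961089, -0.91839245]), 'ft_force': array([-0.38461634, -0.1004323 ,  0.04064824]), 'torque': array([ 0.02243064,  0.02358528, -0.0163355 ]), 'grip_width': 0.9982740226953664} 0.0187
[[-7.46081953e-04  9.25709872e-01  3.78233627e-01]
 [ 1.53642448e-03  3.78234347e-01 -9.25708603e-01]
 [-9.99998541e-01 -1.09527078e-04 -1.70447713e-03]]
scene [-0.28256688 -0.77454594  0.58467213]
top [ 0.28481436 -0.10624653  1.14690974]
```

View pics/scene0.png

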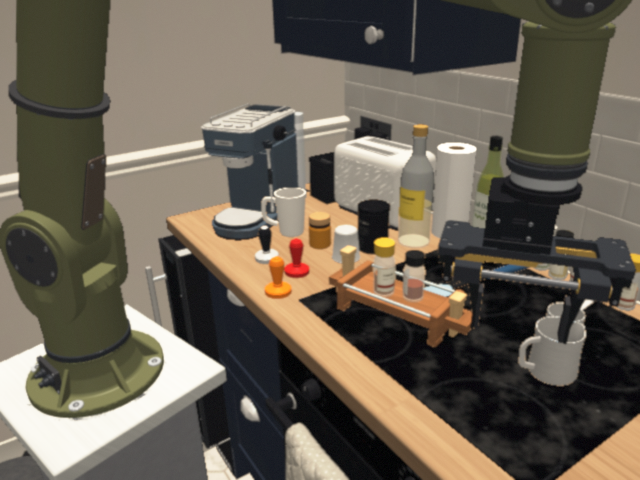

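View pics/top0.png

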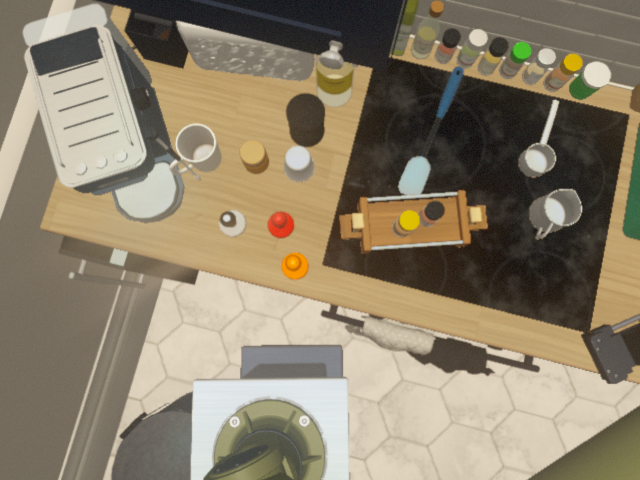

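Possible tampers: a black handle on a steel foot at scene (265,243) / top (231,221), red at scene (296,257) / top (280,224), and orange at scene (278,277) / top (294,264). By the description I choose the black-handled one. The wedges are at scene (348,260) on the left and (457,303) on the right; next, a close crop of all of these.

```bash
python3 - <<'E'
import cv2,numpy as np
s=cv2.imread('pics/scene0.png');t=cv2.imread('pics/top0.png')
a=cv2.resize(s[215:345,245:485],(800,433),interpolation=cv2.INTER_CUBIC)
cv2.imwrite('pics/c1.png',a)
b=cv2.resize(t[180:280,210:310],(400,400),interpolation=cv2.INTER_CUBIC)
c=cv2.resize(t[180:260,330:490],(800,400),interpolation=cv2.INTER_CUBIC)[:, :]
d=cv2.resize(t[180:260,330:490],(400,200),interpolation=cv2.INTER_CUBIC)
e=np.zeros((600,800,3),np.uint8); e[:400]=0; e[:200,:]=cv2.resize(t[180:220,330:490],(800,200),interpolation=cv2.INTER_CUBIC)
e[0:400]=c; e[400:600,:200]=cv2.resize(t[195:245,205:255],(200,200),interpolation=cv2.INTER_CUBIC)
cv2.imwrite('pics/c2.png',e)
E
```

```text
(no output)
```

View pics/c1.png

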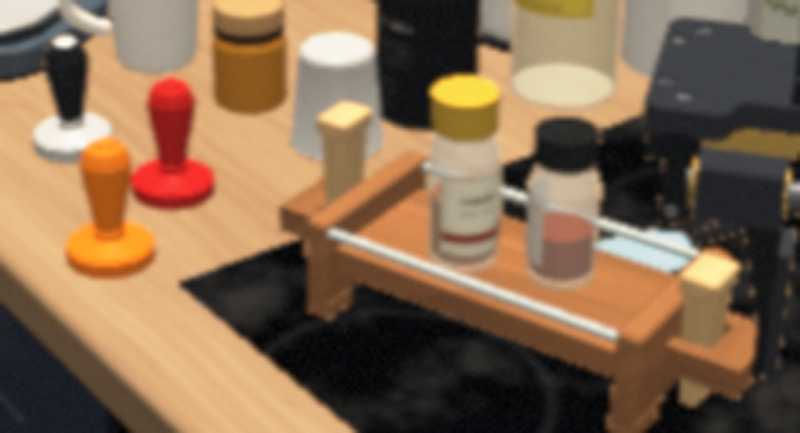

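View pics/c2.png

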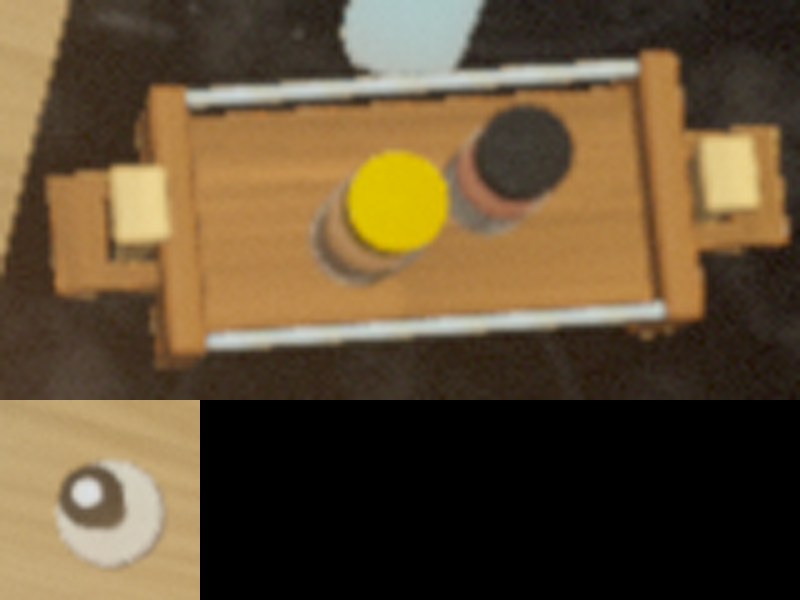

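```bash
python3 - <<'E'
from h import *
S,T=cam('scene'),cam('top')
for n,a,b in(('L',(348.5,249.5),(358,221)),('R',(458.3,296),(475.8,214.8)),('tampTop',(264.8,227.3),(226.7,218)),('tampfoot',(266.9,256.4),(232.5,223.2))):
    print(n,tri([S,T],[a,b]))
print(onz(T,(232.5,223.2),.012),onz(T,(226.7,218),.081))
for n,p in (('L',(358,221)),('R',(475.8,214.8))):
  for z in(.0895,.110): x=onz(T,p,z); print(n,z,x,proj(S,x))
print('o/r',onz(T,(280,224),.02),onz(T,(294,265),.02))
E
```

```text
L (array([ 0.4597938 , -0.18000857,  0.1095706 ]), [np.float64(0.00021463838987203826), np.float64(0.0002146383898719998)])
R (array([ 0.47383033, -0.4159119 ,  0.08676387]), [np.float64(0.00019842667180251325), np.float64(0.00019842667180253483)])
tampTop (array([0.4735532 , 0.07966157, 0.0802379 ]), [np.float64(0.0005131940921494068), np.float64(0.0005131940921494351)])
tampfoot (array([0.47531962, 0.08091371, 0.00330269]), [np.float64(4.926781127256141e-05), np.float64(4.926781127260259e-05)])
[0.47390784 0.0794584  0.012     ] [0.47303015 0.07986399 0.081     ]
L 0.0895 [ 0.46302477 -0.18127657  0.0895    ] [349.88744561 258.10183311]
L 0.11 [ 0.4595698  -0.17982196  0.11      ] [348.24952635 249.33894013]
R 0.0895 [ 0.4732183 -0.4149445  0.0895   ] [457.66392699 294.65303532]
R 0.11 [ 0.46956571 -0.40895978  0.11      ] [454.61048497 284.26683682]
o/r [ 0.46991099 -0.0217972   0.02      ] [ 0.38310472 -0.05105803  0.02      ]
```

The left wedge is the raised one: its top is at (0.460, -0.180, 0.110), against 0.087 for the right. The black-handled tamper is at (0.4735, 0.080). I'll turn the jaws to world x first, which gives tool x = −Z, y = +Y and z = +X.

Request:
play_rows(
  targets=[
    {"claw": 0, "linear": [-0.2, 0, 0], "rotation": [-0.0755, 0, 0]},
    {"claw": 0, "linear": [-0.2, 0, 0], "rotation": [-0.0755, 0, 0]},
    {"claw": 0, "linear": [-0.2, 0, 0], "rotation": [-0.0755, 0, 0]},
    {"claw": 0, "linear": [-0.2, 0, 0], "rotation": [-0.0755, 0, 0]},
    {"claw": 0, "linear": [-0.2, 0, 0], "rotation": [-0.0755, 0, 0]},
    {"claw": 0, "linear": [-0.2, 0, 0], "rotation": [-0.0755, 0, 0]},
    {"claw": 0, "linear": [-0.2, 0, 0], "rotation": [-0.0755, 0, 0]},
    {"claw": 0, "linear": [-0.2, 0, 0], "rotation": [-0.0755, 0, 0]},
    {"claw": 0, "linear": [-0.2, 0, 0], "rotation": [-0.0755, 0, 0]},
    {"claw": 0, "linear": [-0.2, 0, 0], "rotation": [-0.0755, 0, 0]},
  ],
)

```text
time: 0.93
position: [0.2437, -0.5971, 0.2256]
tool_rot: [-0.033, 1.577, 0.059]
ft_force: [0.3, -0.4, -0.3]
grip_width: 1.0
```

Request:
play_rows(
  targets=[
    {"claw": 0, "linear": [0, 0.9, 0.7], "rotation": [0, 0, 0]},
    {"claw": 0, "linear": [0, 0.9, 0.7], "rotation": [0, 0, 0]},
    {"claw": 0, "linear": [0, 0.9, 0.7], "rotation": [0, 0, 0]},
    {"claw": 0, "linear": [0, 0.9, 0.7], "rotation": [0, 0, 0]},
    {"claw": 0, "linear": [0, 0.9, 0.7], "rotation": [0, 0, 0]},
    {"claw": 0, "linear": [0, 0.9, 0.7], "rotation": [0, 0, 0]},
    {"claw": 0, "linear": [0, 0.9, 0.7], "rotation": [0, 0, 0]},
    {"claw": 0, "linear": [0, 0.9, 0.7], "rotation": [0, 0, 0]},
    {"claw": 0, "linear": [0, 0.9, 0.7], "rotation": [0, 0, 0]},
    {"claw": 0, "linear": [0, 0.9, 0.7], "rotation": [0, 0, 0]},
  ],
)

```text
time: 1.77
position: [0.4019, -0.3581, 0.222]
tool_rot: [-0.022, 1.585, 0.053]
ft_force: [-0.0, 0.2, 0.2]
grip_width: 0.999
```

Request:
play_rows(
  targets=[
    {"claw": 0, "linear": [0, 1, 0.3], "rotation": [0, 0, 0]},
    {"claw": 0, "linear": [0, 1, 0.3], "rotation": [0, 0, 0]},
    {"claw": 0, "linear": [0, 1, 0.3], "rotation": [0, 0, 0]},
    {"claw": 0, "linear": [0, 1, 0.3], "rotation": [0, 0, 0]},
    {"claw": 0, "linear": [0, 1, 0.3], "rotation": [0, 0, 0]},
    {"claw": 0, "linear": [0, 1, 0.3], "rotation": [0, 0, 0]},
    {"claw": 0, "linear": [0, 1, 0.3], "rotation": [0, 0, 0]},
    {"claw": 0, "linear": [0, 1, 0.3], "rotation": [0, 0, 0]},
    {"claw": 0, "linear": [0, 1, 0.3], "rotation": [0, 0, 0]},
    {"claw": 0, "linear": [0, 1, 0.3], "rotation": [0, 0, 0]},
  ],
)

```text
time: 2.6
position: [0.4654, -0.0892, 0.2223]
tool_rot: [-0.022, 1.591, 0.058]
ft_force: [1.2, 0.4, 0.3]
grip_width: 0.994
```

Request:
play_rows(
  targets=[
    {"claw": 0, "linear": [0, 1, 0], "rotation": [0, 0, 0]},
    {"claw": 0, "linear": [0, 1, 0], "rotation": [0, 0, 0]},
    {"claw": 0, "linear": [0, 1, 0], "rotation": [0, 0, 0]},
    {"claw": 0, "linear": [0, 1, 0], "rotation": [0, 0, 0]},
    {"claw": 0, "linear": [0, 1, 0], "rotation": [0, 0, 0]},
    {"claw": 0, "linear": [0, 0.9, 0], "rotation": [0, 0, 0]},
    {"claw": 0, "linear": [0, 0.4, 0], "rotation": [0, 0, 0]},
    {"claw": 0, "linear": [0, 0, 0], "rotation": [0, 0, 0]},
    {"claw": 0, "linear": [0, 0, 0], "rotation": [0, 0, 0]},
  ],
)

```text
time: 3.35
position: [0.454, 0.0823, 0.2238]
tool_rot: [-0.031, 1.594, 0.067]
ft_force: [0.7, 0.2, -0.2]
grip_width: 1.001
```

```bash
cat > w.py <<'E'
from h import *
import sys
from scipy.spatial.transform import Rotation as Ro
def need(goal=None):
    s=get_state(); R=Ro.from_rotvec(s['tool_rot']); G=Ro.from_matrix([[0,0,1],[0,1,0],[-1,0,0]])
    print('pos',np.round(s['position'],4),'t',round(s['time'],2),'w',round(s['grip_width'],3),'ft',np.round(s['ft_force'],1))
    print('rot rows',np.round((R.inv()*G).as_rotvec()/(np.pi/2),4))
    if goal is not None: print('lin (tool, level)',np.round(G.as_matrix().T@(np.array(goal)-s['position'])/.025,2))
E
python3 - <<'E'
from w import *
need([.4735,.0798,.2]); 
C=cam('wrist'); cv2.imwrite('pics/w1.png',get_image('wrist'))
print(proj(C,[.4735,.0798,.082]),proj(C,[.4735,.0798,.01]))
E
```

```text
pos [0.454  0.0823 0.2238] t 3.35 w 1.001 ft [ 0.7  0.2 -0.2]
rot rows [ 0.0394 -0.015  -0.0146]
lin (tool, level) [ 0.95 -0.1   0.78]
[354.15695436 213.07176792] [350.99814016 197.19010514]
```

View pics/w1.png

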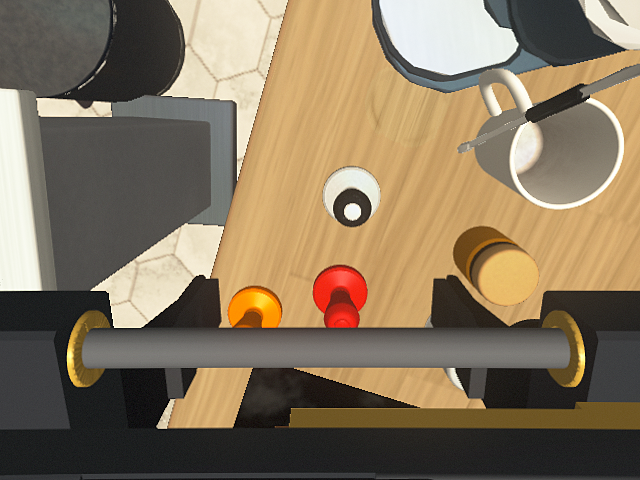

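The wrist view shows the black tamper with its top at (352,211) and foot at (352,196), within about 1 mm of the prediction. Red and orange are well off to the side. I'll check clearance from the mug and steam wand while levelling the tool.

Request:
play_rows(
  targets=[
    {"claw": 0, "linear": [0, -0.05, 0.4], "rotation": [0.02, -0.0075, -0.0073]},
    {"claw": 0, "linear": [0, -0.05, 0.4], "rotation": [0.02, -0.0075, -0.0073]},
    {"claw": 0, "linear": [0, 0, 0], "rotation": [0, 0, 0]},
    {"claw": 0, "linear": [0, 0, 0], "rotation": [0, 0, 0]},
  ],
)

```text
time: 3.73
position: [0.4751, 0.0728, 0.2225]
tool_rot: [0.009, 1.572, -0.012]
ft_force: [-0.0, -1.4, 0.1]
grip_width: 1.002
```

```bash
python3 - <<'E'
from w import *
need([.4735,.0798,.043])
T=cam('top')
print('mug rim near',onz(T,(200,165),.1),onz(T,(215,150),.1)); print('machine edge',onz(T,(160,140),.3),onz(T,(155,120),.2), 'wand',onz(T,(195,175),.1))
E
```

```text
pos [0.4751 0.0728 0.2225] t 3.73 w 1.002 ft [-0.  -1.4  0.1]
rot rows [-0.0086 -0.0009  0.0014]
lin (tool, level) [ 7.18  0.28 -0.06]
mug rim near [0.57699469 0.13111592 0.1       ] [0.60753135 0.10193312 0.1       ]
machine edge [0.5633194  0.15119191 0.3       ] [0.63392739 0.19185118 0.2       ] wand [0.55669254 0.14054839 0.1       ]
```

Request:
play_rows(
  targets=[
    {"claw": 0, "linear": [0.3, 0.28, -0.06], "rotation": [0, 0, 0]},
    {"claw": 0, "linear": [0.6, 0, 0], "rotation": [0.05, 0, 0]},
    {"claw": 0, "linear": [0.6, 0, 0], "rotation": [0.05, 0, 0]},
    {"claw": 0, "linear": [0.6, 0, 0], "rotation": [0.05, 0, 0]},
    {"claw": 0, "linear": [0.6, 0, 0], "rotation": [0, 0, 0]},
    {"claw": 0, "linear": [0.4, 0, 0], "rotation": [0, 0, 0]},
    {"claw": 0, "linear": [0, 0, 0], "rotation": [0, 0, 0]},
    {"claw": 0, "linear": [0, 0, 0], "rotation": [0, 0, 0]},
  ],
)

```text
time: 4.4
position: [0.4703, 0.0766, 0.1387]
tool_rot: [0.206, 1.567, -0.21]
ft_force: [-0.1, -0.5, 1.1]
grip_width: 0.996
```

```bash
cat >> w.py <<'E'
def need2(goal):
    s=get_state(); R=Ro.from_rotvec(s['tool_rot']).as_matrix()
    print('lin actual tool axes',np.round(R.T@(np.array(goal)-s['position'])/.025,2),'jaw',np.round(R[:,2],3),'down',np.round(R[:,0],3))
E
python3 - <<'E'
from w import *
need(); need2([.4735,.0798,.043])
C=cam('wrist'); cv2.imwrite('pics/w2.png',get_image('wrist'))
print(proj(C,[.4735,.0798,.082]),proj(C,[.4735,.0798,.01]))
E
```

```text
pos [0.4703 0.0766 0.1387] t 4.4 w 0.996 ft [-0.1 -0.5  1.1]
rot rows [-0.1684 -0.0038  0.0017]
lin actual tool axes [3.83 0.17 0.11] jaw [ 0.965 -0.261 -0.006] down [-0.006 -0.002 -1.   ]
[331.67027133 227.6475595 ] [330.77305997 202.41919719]
```

View pics/w2.png

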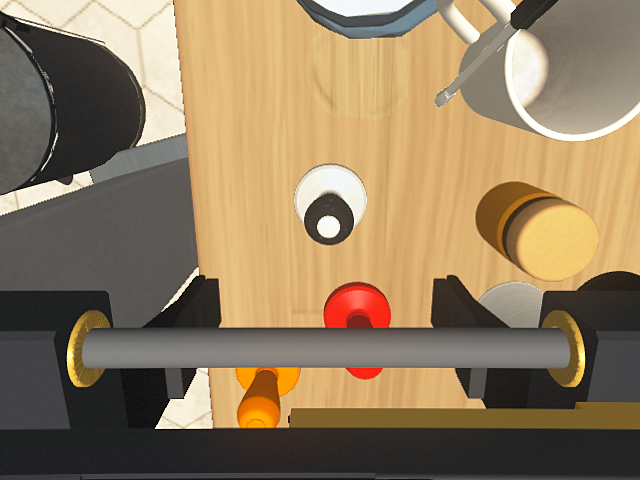

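The tamper's top is at (328,226) and it is centred between the jaws. Descending to the handle.

Request:
play_rows(
  targets=[
    {"claw": 0, "linear": [0.5, 0.17, 0.06], "rotation": [0, 0, 0]},
    {"claw": 0, "linear": [0.7, 0, 0], "rotation": [0, 0, 0]},
    {"claw": 0, "linear": [0.7, 0, 0], "rotation": [0, 0, 0]},
    {"claw": 0, "linear": [0.7, 0, 0], "rotation": [0, 0, 0]},
    {"claw": 0, "linear": [0.5, 0, 0], "rotation": [0, 0, 0]},
    {"claw": 0, "linear": [0.2, 0, 0], "rotation": [0, 0, 0]},
    {"claw": 0, "linear": [0, 0, 0], "rotation": [0, 0, 0]},
    {"claw": 0, "linear": [0, 0, 0], "rotation": [0, 0, 0]},
  ],
)

```text
time: 5.12
position: [0.4784, 0.0828, 0.0548]
tool_rot: [0.207, 1.556, -0.207]
ft_force: [-0.3, 0.9, 0.3]
grip_width: 1.001
```

```bash
python3 - <<'E'
from w import *
need(); need2([.4735,.0798,.043])
E
```

```text
pos [0.4784 0.0828 0.0548] t 5.12 w 1.001 ft [-0.3  0.9  0.3]
rot rows [-1.681e-01  3.000e-03 -1.000e-04]
lin actual tool axes [ 0.47 -0.17 -0.16] jaw [ 0.965 -0.261  0.005] down [ 0.005 -0.001 -1.   ]
```

Request:
play_rows(
  targets=[
    {"claw": 0, "linear": [0.25, -0.15, -0.1], "rotation": [0, 0, 0]},
    {"claw": 0, "linear": [0.2, 0, 0], "rotation": [0, 0, 0]},
    {"claw": 0, "linear": [0, 0, 0], "rotation": [0, 0, 0]},
    {"claw": 0, "linear": [0, 0, 0], "rotation": [0, 0, 0]},
  ],
)

```text
time: 5.45
position: [0.4769, 0.0797, 0.0447]
tool_rot: [0.207, 1.552, -0.207]
ft_force: [-0.2, -0.4, 0.1]
grip_width: 1.001
```

Request:
play_rows(
  newtons=40,
  targets=[
    {"claw": 1, "linear": [0, 0, 0], "rotation": [0, 0, 0]},
    {"claw": 1, "linear": [0, 0, 0], "rotation": [0, 0, 0]},
    {"claw": 1, "linear": [0, 0, 0], "rotation": [0, 0, 0]},
    {"claw": 1, "linear": [0, 0, 0], "rotation": [0, 0, 0]},
    {"claw": 1, "linear": [0, 0, 0], "rotation": [0, 0, 0]},
    {"claw": 1, "linear": [0, 0, 0], "rotation": [0, 0, 0]},
    {"claw": 1, "linear": [0, 0, 0], "rotation": [0, 0, 0]},
    {"claw": 1, "linear": [0, 0, 0], "rotation": [0, 0, 0]},
  ],
)

```text
time: 6.12
position: [0.4782, 0.0796, 0.0461]
tool_rot: [0.208, 1.549, -0.207]
ft_force: [0.5, 0.4, -0.1]
grip_width: 0.473
```

Request:
play_rows(
  targets=[
    {"claw": 1, "linear": [0, 0, 0], "rotation": [0, 0, 0]},
    {"claw": 1, "linear": [0, 0, 0], "rotation": [0, 0, 0]},
    {"claw": 1, "linear": [0, 0, 0], "rotation": [0, 0, 0]},
    {"claw": 1, "linear": [0, 0, 0], "rotation": [0, 0, 0]},
    {"claw": 1, "linear": [0, 0, 0], "rotation": [0, 0, 0]},
    {"claw": 1, "linear": [0, 0, 0], "rotation": [0, 0, 0]},
  ],
)

```text
time: 6.62
position: [0.4781, 0.0797, 0.046]
tool_rot: [0.208, 1.549, -0.207]
ft_force: [-0.0, -0.1, 0.1]
grip_width: 0.043
```

```bash
python3 - <<'E'
from w import *
need(); need2([.4735,.0798,.2])
E
```

```text
pos [0.4781 0.0797 0.046 ] t 6.62 w 0.043 ft [-0.  -0.1  0.1]
rot rows [-1.685e-01  7.600e-03 -1.000e-04]
lin actual tool axes [-6.16 -0.03 -0.11] jaw [ 0.965 -0.262  0.012] down [ 0.012 -0.001 -1.   ]
```

The fingers shut to about 4 mm, so they missed the handle. Looking again.

```bash
python3 - <<'E'
from w import *
a=get_image('wrist'); b=get_image('scene')
e=np.hstack([cv2.resize(a,(400,300)),cv2.resize(b[190:310,215:375],(400,300),interpolation=cv2.INTER_CUBIC)])
cv2.imwrite('pics/m1.png',e); cv2.imwrite('pics/w3.png',a); cv2.imwrite('pics/s3.png',b)
C=cam('wrist'); print(proj(C,[.4735,.0798,.082])/1.6,proj(C,[.4735,.0798,.01])/1.6)
s=get_state();R=Ro.from_rotvec(s['tool_rot']).as_matrix()
for d in(0,.019): print('tcp',proj(C,s['position']-R[:,0]*d)/1.6)
E
```

```text
[199.32969951 187.02874291] [199.43213275 153.76143569]
tcp [205.08981715 166.40381393]
tcp [205.28287137 175.68353037]
```

View pics/m1.png

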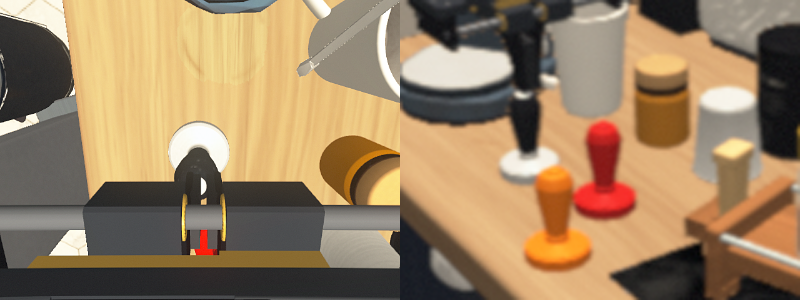

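```bash
python3 - <<'E'
import cv2,numpy as np
a=cv2.imread('pics/w3.png')[170:420,230:430];b=cv2.imread('pics/s3.png')[190:265,240:300]
cv2.imwrite('pics/m2.png',np.hstack([cv2.resize(a,(400,500),interpolation=cv2.INTER_CUBIC),cv2.resize(b,(400,500),interpolation=cv2.INTER_CUBIC)]))
E
```

```text
(no output)
```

View pics/m2.png

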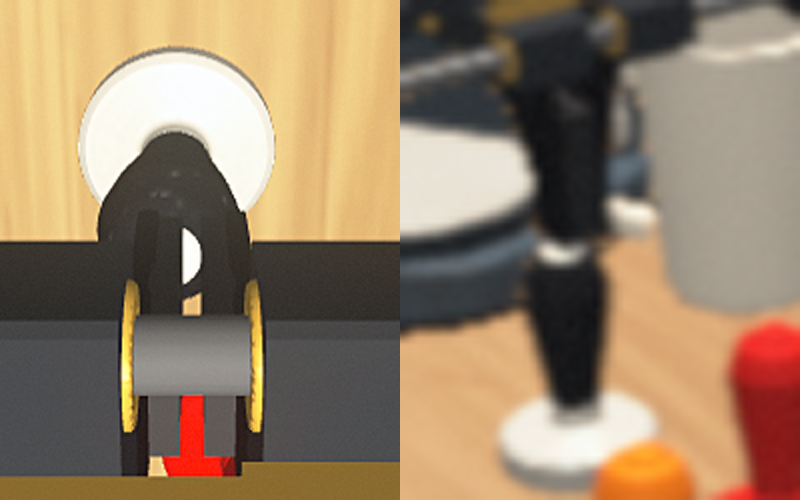

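```bash
python3 - <<'E'
from w import *
C=cam('wrist'); S=cam('scene'); s=get_state();R=Ro.from_rotvec(s['tool_rot']).as_matrix();p=s['position']
print('he',np.round(calibration('wrist')['hand_eye'],3))
print('scene tcp',proj(S,p),'tamp top',proj(S,[.4735,.0798,.082]),'z.085',proj(S,[.478,.0797,.085]))
for w in(.0435,.002):
  for sy in(-.0095,.0095):
    print(w,sy,[np.round(proj(C,p+R@np.array([-d,sy,w]))).tolist() for d in(0,.02,.04)])
a=cv2.imread('pics/w3.png')[220:400,260:400];b=cv2.imread('pics/s3.png')[190:265,240:300]
g=lambda i:(255*(i/255.)**.45).astype(np.uint8)
cv2.imwrite('pics/m3.png',np.hstack([cv2.resize(g(a),(450,580),interpolation=cv2.INTER_CUBIC),cv2.resize(g(b),(350,580),interpolation=cv2.INTER_CUBIC)]))
E
```

```text
he [[-0.002 -0.279  0.96  -0.202]
 [ 0.001 -0.96  -0.279  0.077]
 [ 1.     0.     0.002 -0.002]
 [ 0.     0.     0.     1.   ]]
scene tcp [266.98428629 239.95215189] tamp top [264.46993705 226.61792552] z.085 [265.83069891 224.82901386]
0.0435 -0.0095 [[414.0, 284.0], [423.0, 301.0], [433.0, 322.0]]
0.0435 0.0095 [[416.0, 248.0], [425.0, 262.0], [437.0, 280.0]]
0.002 -0.0095 [[332.0, 284.0], [333.0, 301.0], [334.0, 322.0]]
0.002 0.0095 [[332.0, 248.0], [333.0, 262.0], [334.0, 280.0]]
```

View pics/m3.png

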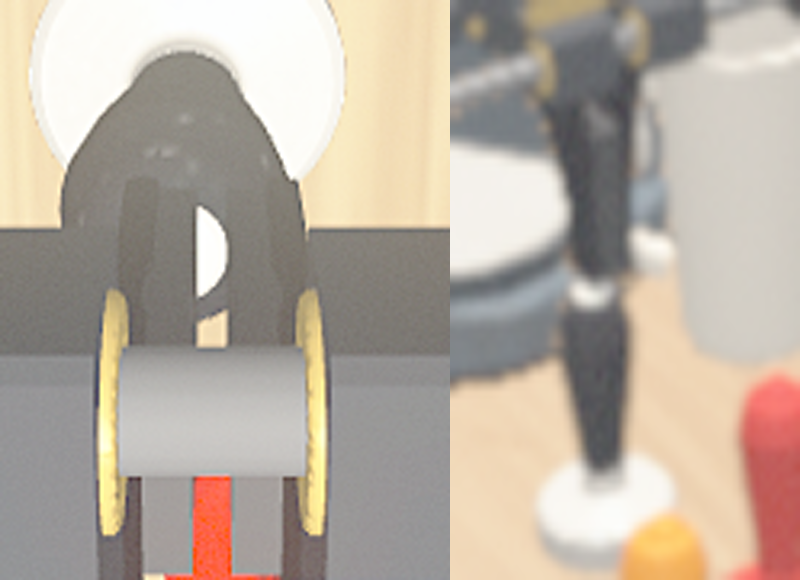

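The enhanced crop settles it. The closed fingers sit on top of the handle's white cap, with the tip at about wrist row 276 where the reported TCP projects to row 248–284. So the real fingertips end about 37 mm short of the reported TCP along the tool x axis; the open-finger view w2 agrees. I'll raise, open, and go that much deeper.

Request:
play_rows(
  targets=[
    {"claw": 0, "linear": [-0.5, 0, 0], "rotation": [0, 0, 0]},
    {"claw": 0, "linear": [0, 0, 0], "rotation": [0, 0, 0]},
    {"claw": 0, "linear": [0, 0, 0], "rotation": [0, 0, 0]},
    {"claw": 0, "linear": [0, 0, 0], "rotation": [0, 0, 0]},
    {"claw": 0, "linear": [0, 0, 0], "rotation": [0, 0, 0]},
    {"claw": 0, "linear": [0, 0, 0], "rotation": [0, 0, 0]},
    {"claw": 0, "linear": [0, 0, 0], "rotation": [0, 0, 0]},
    {"claw": 0, "linear": [0, 0, 0], "rotation": [0, 0, 0]},
    {"claw": 0, "linear": [0, 0, 0], "rotation": [0, 0, 0]},
    {"claw": 0, "linear": [0, 0, 0], "rotation": [0, 0, 0]},
  ],
)

```text
time: 7.55
position: [0.4781, 0.0797, 0.0601]
tool_rot: [0.207, 1.548, -0.207]
ft_force: [-0.7, 0.0, 0.3]
grip_width: 0.691
```

Request:
play_rows(
  targets=[
    {"claw": 0, "linear": [0, 0, 0], "rotation": [0, 0, 0]},
    {"claw": 0, "linear": [0, 0, 0], "rotation": [0, 0, 0]},
    {"claw": 0, "linear": [0, 0, 0], "rotation": [0, 0, 0]},
    {"claw": 0, "linear": [0, 0, 0], "rotation": [0, 0, 0]},
    {"claw": 0, "linear": [0, 0, 0], "rotation": [0, 0, 0]},
  ],
)

```text
time: 7.97
position: [0.4779, 0.0798, 0.0599]
tool_rot: [0.208, 1.549, -0.207]
ft_force: [0.1, -0.0, -0.5]
grip_width: 0.986
```

```bash
python3 - <<'E'
from w import *
need(); need2([.4735,.0798,.002])
E
```

```text
pos [0.4779 0.0798 0.0599] t 7.97 w 0.986 ft [ 0.1 -0.  -0.5]
rot rows [-1.685e-01  7.500e-03 -1.000e-04]
lin actual tool axes [ 2.31 -0.05 -0.2 ] jaw [ 0.965 -0.262  0.012] down [ 0.012 -0.001 -1.   ]
```

Request:
play_rows(
  targets=[
    {"claw": 0, "linear": [0.3, -0.05, -0.2], "rotation": [0, 0.0075, 0]},
    {"claw": 0, "linear": [0.4, 0, 0], "rotation": [0, 0, 0]},
    {"claw": 0, "linear": [0.4, 0, 0], "rotation": [0, 0, 0]},
    {"claw": 0, "linear": [0.3, 0, 0], "rotation": [0, 0, 0]},
    {"claw": 0, "linear": [0.2, 0, 0], "rotation": [0, 0, 0]},
    {"claw": 0, "linear": [0, 0, 0], "rotation": [0, 0, 0]},
  ],
)

```text
time: 8.47
position: [0.4713, 0.0796, 0.0146]
tool_rot: [0.209, 1.564, -0.207]
ft_force: [-0.5, -0.5, -0.1]
grip_width: 0.998
```

```bash
python3 - <<'E'
from w import *
need(); need2([.4735,.0798,.002])
E
```

```text
pos [0.4713 0.0796 0.0146] t 8.47 w 0.998 ft [-0.5 -0.5 -0.1]
rot rows [-0.1685 -0.0018 -0.001 ]
lin actual tool axes [0.51 0.03 0.08] jaw [ 0.965 -0.262 -0.003] down [-0.003  0.002 -1.   ]
```

Request:
play_rows(
  targets=[
    {"claw": 0, "linear": [0.2, 0, 0.05], "rotation": [0, 0, 0]},
    {"claw": 0, "linear": [0.2, 0, 0], "rotation": [0, 0, 0]},
    {"claw": 0, "linear": [0, 0, 0], "rotation": [0, 0, 0]},
  ],
)

```text
time: 8.72
position: [0.4723, 0.0795, 0.0031]
tool_rot: [0.209, 1.565, -0.206]
ft_force: [-0.6, -0.6, 0.2]
grip_width: 0.999
```

Request:
play_rows(
  newtons=50,
  targets=[
    {"claw": 1, "linear": [0, 0, 0], "rotation": [0, 0, 0]},
    {"claw": 1, "linear": [0, 0, 0], "rotation": [0, 0, 0]},
    {"claw": 1, "linear": [0, 0, 0], "rotation": [0, 0, 0]},
    {"claw": 1, "linear": [0, 0, 0], "rotation": [0, 0, 0]},
    {"claw": 1, "linear": [0, 0, 0], "rotation": [0, 0, 0]},
    {"claw": 1, "linear": [0, 0, 0], "rotation": [0, 0, 0]},
    {"claw": 1, "linear": [0, 0, 0], "rotation": [0, 0, 0]},
    {"claw": 1, "linear": [0, 0, 0], "rotation": [0, 0, 0]},
    {"claw": 1, "linear": [0, 0, 0], "rotation": [0, 0, 0]},
    {"claw": 1, "linear": [0, 0, 0], "rotation": [0, 0, 0]},
  ],
)

```text
time: 9.55
position: [0.4738, 0.0797, 0.0044]
tool_rot: [0.209, 1.562, -0.206]
ft_force: [0.3, -0.3, -0.0]
grip_width: 0.344
```

Request:
play_rows(
  targets=[
    {"claw": 1, "linear": [0, 0, 0], "rotation": [0, 0, 0]},
    {"claw": 1, "linear": [0, 0, 0], "rotation": [0, 0, 0]},
    {"claw": 1, "linear": [0, 0, 0], "rotation": [0, 0, 0]},
  ],
)

```text
time: 9.8
position: [0.4738, 0.0796, 0.0044]
tool_rot: [0.209, 1.562, -0.206]
ft_force: [0.1, -0.6, 0.5]
grip_width: 0.338
```

Gripped at 29 mm, with the tamper's underside 4.4 mm below the reported TCP z. Lifting, and un-yawing partway up.

Request:
play_rows(
  targets=[
    {"claw": 1, "linear": [-0.4, 0, 0], "rotation": [0, 0, 0]},
    {"claw": 1, "linear": [-0.9, 0, 0], "rotation": [0, 0, 0]},
    {"claw": 1, "linear": [-0.9, 0, 0], "rotation": [0, 0, 0]},
    {"claw": 1, "linear": [-0.9, 0, 0], "rotation": [0, 0, 0]},
    {"claw": 1, "linear": [-0.9, 0, 0], "rotation": [0, 0, 0]},
    {"claw": 1, "linear": [-0.9, 0, 0], "rotation": [0, 0, 0]},
    {"claw": 1, "linear": [-0.9, 0, 0], "rotation": [-0.055, 0, 0]},
    {"claw": 1, "linear": [-0.7, 0, 0], "rotation": [-0.055, 0, 0]},
    {"claw": 1, "linear": [-0.3, 0, 0], "rotation": [-0.055, 0, 0]},
    {"claw": 1, "linear": [0, 0, 0], "rotation": [0, 0, 0]},
  ],
)

```text
time: 10.63
position: [0.4674, 0.0804, 0.1822]
tool_rot: [-0.007, 1.583, 0.011]
ft_force: [0.2, -0.7, -3.3]
grip_width: 0.337
```

```bash
python3 - <<'E'
from w import *
need([.460,-.18,.18])
E
```

```text
pos [0.4674 0.0804 0.1822] t 10.63 w 0.337 ft [ 0.2 -0.7 -3.3]
rot rows [ 0.0071 -0.0078 -0.0016]
lin (tool, level) [  0.09 -10.42  -0.3 ]
```

Request:
play_rows(
  targets=[
    {"claw": 1, "linear": [0, -0.5, 0], "rotation": [0.007, -0.0078, 0]},
    {"claw": 1, "linear": [0, -0.9, 0], "rotation": [0, 0, 0]},
    {"claw": 1, "linear": [0, -1, 0], "rotation": [0, 0, 0]},
    {"claw": 1, "linear": [0, -1, 0], "rotation": [0, 0, 0]},
    {"claw": 1, "linear": [0, -1, 0], "rotation": [0, 0, 0]},
    {"claw": 1, "linear": [0, -1, 0], "rotation": [0, 0, 0]},
    {"claw": 1, "linear": [0, -1, 0], "rotation": [0, 0, 0]},
    {"claw": 1, "linear": [0, -1, 0], "rotation": [0, 0, 0]},
    {"claw": 1, "linear": [0, -1, 0], "rotation": [0, 0, 0]},
    {"claw": 1, "linear": [0, -1, 0], "rotation": [0, 0, 0]},
  ],
)

```text
time: 11.47
position: [0.4601, -0.1526, 0.176]
tool_rot: [0.011, 1.579, 0.0]
ft_force: [1.7, 0.6, -2.8]
grip_width: 0.335
```

Request:
play_rows(
  targets=[
    {"claw": 1, "linear": [0, -0.4, 0], "rotation": [0, 0, 0]},
    {"claw": 1, "linear": [0, 0, 0], "rotation": [0, 0, 0]},
    {"claw": 1, "linear": [0, 0, 0], "rotation": [0, 0, 0]},
  ],
)

```text
time: 11.72
position: [0.4569, -0.168, 0.1731]
tool_rot: [0.024, 1.584, -0.009]
ft_force: [-0.8, 0.5, -3.1]
grip_width: 0.342
```

```bash
python3 - <<'E'
from w import *
need([.460,-.18,.145]); need2([.460,-.18,.145])
C=cam('wrist'); cv2.imwrite('pics/w4.png',get_image('wrist'))
E
```

```text
pos [ 0.4569 -0.168   0.1731] t 11.72 w 0.342 ft [-0.8  0.5 -3.1]
rot rows [-0.0137 -0.0085 -0.006 ]
lin (tool, level) [ 1.12 -0.48  0.13]
lin actual tool axes [ 1.12 -0.49  0.15] jaw [ 1.    -0.021 -0.013] down [-0.013  0.01  -1.   ]
```

View pics/w4.png

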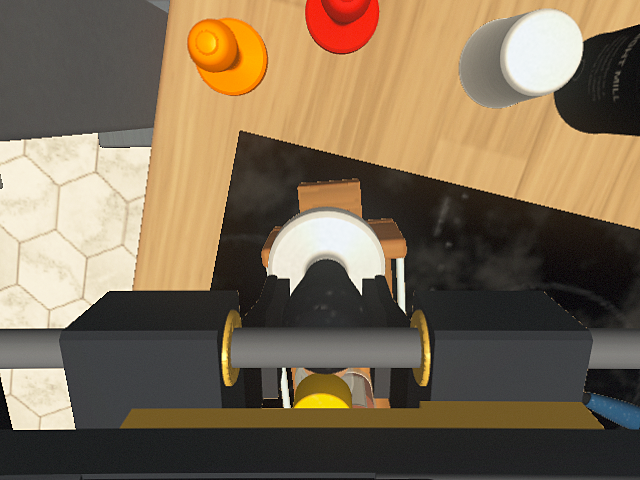

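The wrist view shows the tamper held upright, its foot at (325,255) covering the wedge over the rack's end. The yellow-capped jar at (325,390) is clear below the body. Correcting the position and lowering to a hover.

Request:
play_rows(
  targets=[
    {"claw": 1, "linear": [0, -0.45, 0.15], "rotation": [-0.0137, -0.0085, -0.006]},
    {"claw": 1, "linear": [0.4, 0, 0], "rotation": [0, 0, 0]},
    {"claw": 1, "linear": [0.4, 0, 0], "rotation": [0, 0, 0]},
    {"claw": 1, "linear": [0.2, 0, 0], "rotation": [0, 0, 0]},
    {"claw": 1, "linear": [0, 0, 0], "rotation": [0, 0, 0]},
    {"claw": 1, "linear": [0, 0, 0], "rotation": [0, 0, 0]},
  ],
)

```text
time: 12.27
position: [0.4606, -0.1691, 0.1442]
tool_rot: [-0.005, 1.573, 0.011]
ft_force: [0.1, -0.5, -3.0]
grip_width: 0.337
```

```bash
python3 - <<'E'
from w import *
need(); need2([.460,-.18,.114])
E
```

```text
pos [ 0.4606 -0.1691  0.1442] t 12.27 w 0.337 ft [ 0.1 -0.5 -3. ]
rot rows [ 0.0063 -0.0017 -0.0024]
lin actual tool axes [ 1.2  -0.44 -0.02] jaw [ 1.     0.01  -0.003] down [-0.003  0.004 -1.   ]
```

Request:
play_rows(
  targets=[
    {"claw": 1, "linear": [0, -0.44, 0], "rotation": [0, 0, 0]},
    {"claw": 1, "linear": [0, 0, 0], "rotation": [0, 0, 0]},
    {"claw": 1, "linear": [0.4, 0, 0], "rotation": [0, 0, 0]},
    {"claw": 1, "linear": [0.4, 0, 0], "rotation": [0, 0, 0]},
    {"claw": 1, "linear": [0.2, 0, 0], "rotation": [0, 0, 0]},
  ],
)

```text
time: 12.68
position: [0.4621, -0.1811, 0.1187]
tool_rot: [-0.006, 1.57, 0.01]
ft_force: [-0.5, 0.7, -3.1]
grip_width: 0.338
```

```bash
python3 - <<'E'
from w import *
need(); need2([.460,-.18,.094])
E
```

```text
pos [ 0.4621 -0.1811  0.1187] t 12.68 w 0.338 ft [-0.5  0.7 -3.1]
rot rows [ 0.0063  0.0002 -0.0015]
lin actual tool axes [ 0.99  0.04 -0.09] jaw [1.   0.01 0.  ] down [ 0.     0.002 -1.   ]
```

First tap.

Request:
play_rows(
  targets=[
    {"claw": 1, "linear": [0.3, 0, 0], "rotation": [0, 0, 0]},
    {"claw": 1, "linear": [0.3, 0, 0], "rotation": [0, 0, 0]},
  ],
)

```text
time: 12.85
position: [0.4625, -0.1816, 0.1035]
tool_rot: [-0.006, 1.57, 0.008]
ft_force: [-2.1, -0.4, 4.1]
grip_width: 0.335
```

Request:
play_rows(
  targets=[
    {"claw": 1, "linear": [0.2, 0, 0], "rotation": [0, 0, 0]},
    {"claw": 1, "linear": [0.2, 0, 0], "rotation": [0, 0, 0]},
  ],
)

```text
time: 13.02
position: [0.4627, -0.1818, 0.0932]
tool_rot: [-0.007, 1.57, 0.008]
ft_force: [-6.5, 2.4, 42.7]
grip_width: 0.336
```

The push friction was about 7 N, then the force rose to 43 N at z 0.093, so the wedge is home (predicted 0.094). Lifting about 5 cm, then the second tap.

Request:
play_rows(
  targets=[
    {"claw": 1, "linear": [-0.5, 0, 0], "rotation": [0, 0, 0]},
    {"claw": 1, "linear": [-0.8, 0, 0], "rotation": [0, 0, 0]},
    {"claw": 1, "linear": [-0.6, 0, 0], "rotation": [0, 0, 0]},
    {"claw": 1, "linear": [-0.2, 0, 0], "rotation": [0, 0, 0]},
    {"claw": 1, "linear": [0, 0, 0], "rotation": [0, 0, 0]},
    {"claw": 1, "linear": [0, 0, 0], "rotation": [0, 0, 0]},
  ],
)

```text
time: 13.52
position: [0.4613, -0.1804, 0.1418]
tool_rot: [-0.005, 1.573, 0.012]
ft_force: [-0.7, 0.6, -1.8]
grip_width: 0.341
```

```bash
python3 - <<'E'
from w import *
need(); need2([.461,-.18,.094])
E
```

```text
pos [ 0.4613 -0.1804  0.1418] t 13.52 w 0.341 ft [-0.7  0.6 -1.8]
rot rows [ 0.0066 -0.0017 -0.0029]
lin actual tool axes [ 1.91  0.01 -0.01] jaw [ 1.     0.01  -0.003] down [-0.003  0.005 -1.   ]
```

Request:
play_rows(
  targets=[
    {"claw": 1, "linear": [0.4, 0, 0], "rotation": [0, 0, 0]},
    {"claw": 1, "linear": [0.5, 0, 0], "rotation": [0, 0, 0]},
    {"claw": 1, "linear": [0.5, 0, 0], "rotation": [0, 0, 0]},
    {"claw": 1, "linear": [0.2, 0, 0], "rotation": [0, 0, 0]},
  ],
)

```text
time: 13.85
position: [0.4599, -0.1796, 0.0958]
tool_rot: [-0.004, 1.575, 0.013]
ft_force: [-0.9, -0.3, -3.2]
grip_width: 0.339
```

Request:
play_rows(
  targets=[
    {"claw": 1, "linear": [0.15, 0, 0], "rotation": [0, 0, 0]},
    {"claw": 1, "linear": [0.2, 0, 0], "rotation": [0, 0, 0]},
  ],
)

```text
time: 14.02
position: [0.4623, -0.1808, 0.0928]
tool_rot: [-0.007, 1.573, 0.01]
ft_force: [-12.4, 3.9, 46.5]
grip_width: 0.337
```

The second tap stopped at the same height, 0.0928, with 46 N. Lifting and returning to the original spot, which is clear worktop.

Request:
play_rows(
  targets=[
    {"claw": 1, "linear": [-0.5, 0, 0], "rotation": [0, 0, 0]},
    {"claw": 1, "linear": [-0.9, 0, 0], "rotation": [0, 0, 0]},
    {"claw": 1, "linear": [-0.9, 0, 0], "rotation": [0, 0, 0]},
    {"claw": 1, "linear": [-0.9, 0, 0], "rotation": [0, 0, 0]},
    {"claw": 1, "linear": [-0.4, 0.4, 0], "rotation": [0, 0, 0]},
    {"claw": 1, "linear": [0, 0.8, 0], "rotation": [0, 0, 0]},
    {"claw": 1, "linear": [0, 0.9, 0], "rotation": [0, 0, 0]},
    {"claw": 1, "linear": [0, 0.9, 0], "rotation": [0, 0, 0]},
    {"claw": 1, "linear": [0, 0.9, 0], "rotation": [0, 0, 0]},
    {"claw": 1, "linear": [0, 0.9, 0], "rotation": [0, 0, 0]},
  ],
)

```text
time: 14.85
position: [0.4595, -0.0586, 0.1822]
tool_rot: [0.002, 1.577, 0.003]
ft_force: [0.2, -1.2, -2.7]
grip_width: 0.341
```

Request:
play_rows(
  targets=[
    {"claw": 1, "linear": [0, 0.9, 0], "rotation": [0, 0, 0]},
    {"claw": 1, "linear": [0, 0.9, 0], "rotation": [0, 0, 0]},
    {"claw": 1, "linear": [0, 0.9, 0], "rotation": [0, 0, 0]},
    {"claw": 1, "linear": [0, 0.9, 0.1], "rotation": [0, 0, 0]},
    {"claw": 1, "linear": [0, 0.8, 0.1], "rotation": [0, 0, 0]},
    {"claw": 1, "linear": [0, 0.4, 0.1], "rotation": [0.05, 0, 0]},
    {"claw": 1, "linear": [0, 0, 0], "rotation": [0.05, 0, 0]},
    {"claw": 1, "linear": [0, 0, 0], "rotation": [0.05, 0, 0]},
    {"claw": 1, "linear": [0, 0, 0], "rotation": [0, 0, 0]},
  ],
)

```text
time: 15.6
position: [0.4574, 0.0836, 0.173]
tool_rot: [0.183, 1.582, -0.175]
ft_force: [0.3, -0.0, -3.0]
grip_width: 0.338
```

```bash
python3 - <<'E'
from w import *
need(); need2([.4735,.08,.006])
E
```

```text
pos [0.4574 0.0836 0.173 ] t 15.6 w 0.338 ft [ 0.3 -0.  -3. ]
rot rows [-0.1451 -0.0117 -0.0033]
lin actual tool axes [ 6.67 -0.01  0.79] jaw [ 0.974 -0.226 -0.019] down [-0.018  0.007 -1.   ]
```

Request:
play_rows(
  targets=[
    {"claw": 1, "linear": [0.3, 0, 0.4], "rotation": [0.02, -0.0117, -0.004]},
    {"claw": 1, "linear": [0.7, 0, 0.2], "rotation": [0, 0, 0]},
    {"claw": 1, "linear": [0.7, 0, 0], "rotation": [0, 0, 0]},
    {"claw": 1, "linear": [0.7, 0, 0], "rotation": [0, 0, 0]},
    {"claw": 1, "linear": [0.7, 0, 0], "rotation": [0, 0, 0]},
    {"claw": 1, "linear": [0.7, 0, 0], "rotation": [0, 0, 0]},
    {"claw": 1, "linear": [0.5, 0, 0], "rotation": [0, 0, 0]},
    {"claw": 1, "linear": [0.2, 0, 0], "rotation": [0, 0, 0]},
    {"claw": 1, "linear": [0, 0, 0], "rotation": [0, 0, 0]},
  ],
)

```text
time: 16.35
position: [0.4667, 0.0823, 0.0503]
tool_rot: [0.184, 1.568, -0.192]
ft_force: [0.1, -0.5, -2.7]
grip_width: 0.337
```

```bash
python3 - <<'E'
from w import *
need(); need2([.4735,.08,.0045])
E
```

```text
pos [0.4667 0.0823 0.0503] t 16.35 w 0.337 ft [ 0.1 -0.5 -2.7]
rot rows [-0.1524 -0.0037  0.003 ]
lin actual tool axes [ 1.83 -0.01  0.29] jaw [ 0.971 -0.237 -0.005] down [-0.006 -0.004 -1.   ]
```

Request:
play_rows(
  targets=[
    {"claw": 1, "linear": [0.4, 0, 0], "rotation": [0, -0.0037, 0.003]},
    {"claw": 1, "linear": [0.5, 0, 0], "rotation": [0, 0, 0]},
    {"claw": 1, "linear": [0.4, 0, 0], "rotation": [0, 0, 0]},
    {"claw": 1, "linear": [0.1, 0, 0], "rotation": [0, 0, 0]},
    {"claw": 1, "linear": [0, 0, 0], "rotation": [0, 0, 0]},
  ],
)

```text
time: 16.77
position: [0.4677, 0.0824, 0.0144]
tool_rot: [0.185, 1.56, -0.186]
ft_force: [-0.4, 1.1, -2.2]
grip_width: 0.341
```

```bash
python3 - <<'E'
from w import *
need(); need2([.4735,.08,.0045])
E
```

```text
pos [0.4677 0.0824 0.0144] t 16.77 w 0.341 ft [-0.4  1.1 -2.2]
rot rows [-0.1506  0.0016  0.0004]
lin actual tool axes [ 0.4  -0.04  0.25] jaw [ 0.972 -0.234  0.002] down [ 0.002 -0.001 -1.   ]
```

Request:
play_rows(
  targets=[
    {"claw": 1, "linear": [0.2, 0, 0], "rotation": [0, 0, 0]},
    {"claw": 1, "linear": [0.15, 0, 0], "rotation": [0, 0, 0]},
    {"claw": 1, "linear": [0, 0, 0], "rotation": [0, 0, 0]},
  ],
)

```text
time: 17.02
position: [0.4687, 0.0827, 0.0057]
tool_rot: [0.185, 1.559, -0.186]
ft_force: [0.1, -1.3, -3.0]
grip_width: 0.336
```

Request:
play_rows(
  targets=[
    {"claw": 1, "linear": [0.06, 0, 0], "rotation": [0, 0, 0]},
    {"claw": 1, "linear": [0, 0, 0], "rotation": [0, 0, 0]},
  ],
)

```text
time: 17.18
position: [0.4694, 0.083, 0.0045]
tool_rot: [0.185, 1.558, -0.185]
ft_force: [-1.2, -0.8, -3.1]
grip_width: 0.338
```

Request:
play_rows(
  targets=[
    {"claw": 1, "linear": [0.08, 0, 0], "rotation": [0, 0, 0]},
    {"claw": 1, "linear": [0, 0, 0], "rotation": [0, 0, 0]},
  ],
)

```text
time: 17.35
position: [0.4707, 0.0847, 0.0044]
tool_rot: [0.186, 1.556, -0.184]
ft_force: [0.7, -0.2, -3.2]
grip_width: 0.335
```

Request:
play_rows(
  targets=[
    {"claw": 1, "linear": [0.1, 0, 0], "rotation": [0, 0, 0]},
    {"claw": 1, "linear": [0.05, 0, 0], "rotation": [0, 0, 0]},
  ],
)

```text
time: 17.52
position: [0.4718, 0.0862, 0.0039]
tool_rot: [0.186, 1.556, -0.184]
ft_force: [-7.1, -2.9, 12.3]
grip_width: 0.338
```

The foot is on the worktop. Releasing.

Request:
play_rows(
  newtons=10,
  targets=[
    {"claw": 0, "linear": [0, 0, 0], "rotation": [0, 0, 0]},
    {"claw": 0, "linear": [0, 0, 0], "rotation": [0, 0, 0]},
    {"claw": 0, "linear": [0, 0, 0], "rotation": [0, 0, 0]},
    {"claw": 0, "linear": [0, 0, 0], "rotation": [0, 0, 0]},
    {"claw": 0, "linear": [0, 0, 0], "rotation": [0, 0, 0]},
    {"claw": 0, "linear": [0, 0, 0], "rotation": [0, 0, 0]},
    {"claw": 0, "linear": [0, 0, 0], "rotation": [0, 0, 0]},
    {"claw": 0, "linear": [0, 0, 0], "rotation": [0, 0, 0]},
    {"claw": 0, "linear": [0, 0, 0], "rotation": [0, 0, 0]},
    {"claw": 0, "linear": [0, 0, 0], "rotation": [0, 0, 0]},
  ],
)

```text
time: 18.35
position: [0.4741, 0.0857, 0.0049]
tool_rot: [0.186, 1.551, -0.184]
ft_force: [-0.1, 0.1, 0.2]
grip_width: 0.967
```

Request:
play_rows(
  targets=[
    {"claw": 0, "linear": [-0.3, 0, 0], "rotation": [0, 0, 0]},
    {"claw": 0, "linear": [-0.6, 0, 0], "rotation": [0, 0, 0]},
    {"claw": 0, "linear": [-0.8, 0, 0], "rotation": [0, 0, 0]},
    {"claw": 0, "linear": [-0.8, 0, 0], "rotation": [0, 0, 0]},
    {"claw": 0, "linear": [-0.8, 0, 0], "rotation": [0, 0, 0]},
    {"claw": 0, "linear": [-0.8, 0, 0], "rotation": [0, 0, 0]},
    {"claw": 0, "linear": [-0.6, 0, 0], "rotation": [0, 0, 0]},
    {"claw": 0, "linear": [-0.2, 0, 0], "rotation": [0, 0, 0]},
    {"claw": 0, "linear": [0, 0, 0], "rotation": [0, 0, 0]},
    {"claw": 0, "linear": [0, 0, 0], "rotation": [0, 0, 0]},
  ],
)

```text
time: 19.18
position: [0.4714, 0.0872, 0.1355]
tool_rot: [0.184, 1.552, -0.181]
ft_force: [-0.7, 0.6, 0.4]
grip_width: 1.001
```

```bash
python3 - <<'E'
from w import *
need()
a=get_image('wrist'); b=get_image('scene')
cv2.imwrite('pics/f.png',np.hstack([cv2.resize(a,(320,240)),cv2.resize(b[200:320,235:475],(480,240),interpolation=cv2.INTER_CUBIC)]))
S=cam('scene')
for z in(.0895,.1096): print(z,proj(S,[.4605,-.1803,z]))
E
```

```text
pos [0.4714 0.0872 0.1355] t 19.18 w 1.001 ft [-0.7  0.6  0.4]
rot rows [-0.1482  0.0069 -0.0009]
0.0895 [348.71738985 258.41238472]
0.1096 [348.73112923 249.42402076]
```

View pics/f.png

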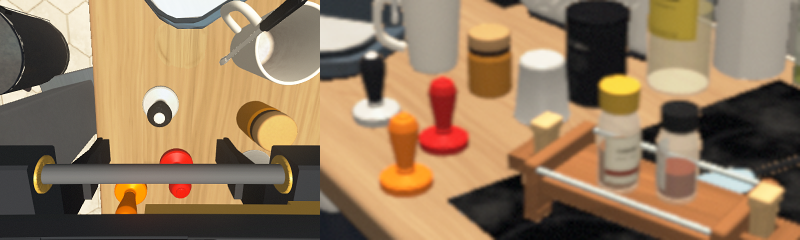

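The tamper stands upright at crop (374,90). The left wedge top is at scene (348,259), against a predicted 258 for home and 249 for raised, and the gripper is clear. Handing in.

```bash
python3 -c "
from bench import *
print(close_job())"
```

```text
the job is handed in; nothing more can be done
None
```

The raised wedge, the left one, is home. I tapped it twice with the black-handled tamper, then stood the tamper upright near where it started and let go. The job is handed in at about 19 s of the 54 s.

- **Taps:** the first tap drove the wedge down until the force rose to 43 N at a reported height of 0.093 m, close to the predicted 0.094 m. I lifted about 5 cm clear. The second tap stopped at the same height with 46 N.
- **Last picture:** the wedge top is at scene row 259, where 258 was predicted for home and 249 for raised. The tamper is upright, nothing is disturbed, and the gripper is open, reads no contact force and is well above everything.
- **What disagreed:** the fingertips are about 37 mm shorter than the reported tool point. The first grasp therefore closed just above the handle, without moving the tamper. I corrected the depth and the second grasp held at 29 mm.

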